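# Sort two vice studs by thread pitch on a notched gauge

### The job

Sort the two threaded studs on the thread gauge: lay each one in the gauge cradle whose notches match its thread pitch, about centred, and shift it along until its thread drops fully home into the notches at both ends, then let go. One cradle is cut for the coarse thread and one for the fine, and they may be either way round. Leave the tin, the pot, the hammer and the wood offcut where they are.

Things in the scene. Friction and masses are not known exactly. Their poses are not given: they have to be found in the camera images.
- stud_coarse_mid (a point): Coarse-threaded steel stud, 156 mm long, 0.45 kg, lying level on a rest, axis 41.4 mm over the bench. Point: its centre; x along it (ends alike, roll arbitrary). Middle 60 mm: plain waist, 18 mm diameter, to grip. Both ends: thread of parallel rings, 26 mm diameter, 18 mm at the roots, pitch 12 mm, flat crests 4.5 mm wide, centred 36, 48, 60 and 72 mm from the centre.
- stud_fine_mid (a point): Fine-threaded steel stud, 156 mm long, 0.45 kg, lying level on a rest, axis 41.4 mm over the bench. Point: its centre; x along it (ends alike, roll arbitrary). Middle 60 mm: plain waist, 18 mm diameter, to grip. Both ends: thread of parallel rings, 26 mm diameter, 18 mm at the roots, pitch 9 mm, flat crests 3 mm wide, centred 36, 45, 54, 63 and 72 mm from the centre.
- gauge: Fixed gauge: base plate 200 x 170 x 10 mm with two cradles 90 mm apart, slot_1 and slot_2, each two pairs of upright notched plates, a pair under each end of a stud. Origin: centre of its underside, x along the cradles. One cradle has teeth 4.5 mm wide at 12 mm pitch, the other 3 mm wide at 9 mm, notches 7 mm deep. Which is which is not given: see or feel it.
- slot_1 (a point): Cradle nearer the robot. Point: its middle, level with the tops of its teeth, 42 mm over the bench; x along it, y across, z up. Plates 4 mm thick, 12 mm apart inside, 20 mm outside, up to 74 mm from the point along x; 62 mm free between the end pairs for fingers. The teeth's phase is not given: the plates are shifted up to 5 mm along x.
- slot_2 (a point): Cradle further from the robot, same form and axes. In either, a stud riding on the teeth has its axis 11.5 mm above the point; home in matching notches 6.7 mm above, with 1.5 mm play each way along x. The place to go home lies within half a pitch of the point along x. A stud of the wrong pitch cannot go home.
- rest_1: Fixed plywood rest holding one stud, 170 x 56 mm, 10 mm base, two notched saddles 32 mm high at 54 mm either side of the middle (clear between them for 92 mm). Origin: centre of its underside; x along the stud.
- rest_2: Fixed plywood rest like rest_1, holding the other stud. Which stud lies on which rest varies; the stud's own point tells.
- tin_mid (a point): Bystander: steel paint tin 74 mm in diameter, 110 mm high; point half-way up.
- pot_mid (a point): Bystander: green open pot 80 mm in diameter, 90 mm high; point half-way up.
- hammer_grip (a point): Bystander: wooden-handled hammer lying on the bench beyond the work; point on its handle.
- offcut_mid (a point): Bystander: wood offcut 50 x 120 x 22 mm lying near the robot; point at its centre.
Not all that is in view belongs to the job. What is shaped like the part that bears stud_fine_mid but pink is not meant. Leave any purple look-alike of the part that bears stud_coarse_mid alone.

How it is judged:
By the outcome, as a careful person would: the job done as asked, in the order asked, and still so for the second after the job is handed in, with the robot touching nothing.
It also fails if it takes over 64 s, if anything falls off the work surface, if the arm or the gripper's body presses on something with over 40 N, if the wrist force passes 120 N, or if a joint passes its speed limit or range.

### The arm

A 6-joint arm with a two-finger parallel gripper is mounted at the origin on the work surface. World frame = base frame: x ahead of the robot, y to its left, z up, the work surface at z = 0. Lengths are in m, angles in rad, forces in N, time in s.
With the tool pointing down it reaches from about 0.25 to 0.775 m from the base axis. Payload 4 kg.
Tool frame: the origin (TCP) lies at the very end of the fingers, on their centre line; the grasp point (between the pads) lies 19 mm behind it; z points along the fingers, y is the direction in which the jaws open and shut (so a half turn about z gives the same grasp; the last joint's range is limited). The gripper opens to 94 mm and grips with 3 to 60 N. Pads are 16 mm wide; open, the fingers measure 119 mm over their backs; the gripper's body (75 mm by 177 mm) begins 78 mm behind the grasp point.
Start: joints at [-1.213, 0.087, 1.371, -0, 1.684, -0.103], TCP at [0.245, -0.493, 0.206] pointing down, gripper open.
Joint ranges: [-3.1, 3.1], [-0.76, 2.03], [0.27, 2.55], [-1.08, 4.22], [0.17, 2.65], [-2.57, 2.57]. Speed limits (rad/s): [2.79, 2.79, 3.14, 3.14, 3.14, 3.14].

### API

Orientations are given as a 3x3 rotation matrix whose columns are the frame's x, y, z axes.
In Python, from cell import monitor, imaging, job gives the robot as it stands.
- The arm moves only by the tool send_rows, never from a script. Its argument "steps" is a list of rows, each an object of numbers: "claw": the opening, from 0 (shut) to 1 (fully open); "dx", "dy", "dz": the shift along the world's x, y, z in m; "rx", "ry", "rz": the turn, a rotation vector about the world's x, y, z in degrees. A call has 1 to 10 rows; each row is the pose to reach, as a shift and turn from the pose measured when the call began; what a row does not reach only later rows make up. A row lasts 1/10 s, in which the tool goes at most 50 mm and 8.59 degrees, less where a joint would pass 70% of its speed; a pose out of reach is approached as far as the arm can. A call with a gripper value outside its range is refused whole. The fingers move at their own pace and stop on an object; "grip_force" is the grip in N (left out, the last holds). Time passes only in rows, so rows that repeat a pose let the fingers close. It gives the time, the measured TCP pose, the force and the opening at its end, in the units of the state.
- monitor.read_state(): the state, without advancing time (a new reading comes with each control period).
- imaging.camera(name): name is "scene" or "side" or "wrist"; returns a dict with "img" (420x560x3 uint8, blue, green, red), "range_z" (420x560 float32, m along the optical axis (not along the pixel's ray), 0 where there is no reading), "fx", "fy", "cx", "cy" (pixels), "T" (4x4, takes a point from camera to world coordinates); the wrist camera has in their place "mount" (4x4, takes a point from camera to tool coordinates, whose origin is the TCP and whose axes are the flange's). Camera axes: x right, y up, looking along -z (the intrinsics and any distortion apply to the point x, -y, -z); pixel columns grow to the right and rows downward; lengths in m; the calibration is good to about 2 mm. The wrist camera is an equidistant fisheye: a pixel r from the principal point sees the ray r / f radians off the axis. A picture is of the moment at which its call begins: read the wrist's pose just before it.
- job.job_done(): hands the job in, once; it reports no verdict.
The state is a dict: "clock": time; "joint_pos": joint angles; "joint_velocities": joint speeds; "effort": joint torques, N m; "tool_pos": TCP position; "tcp_rot": TCP orientation; "wrist_force": force on the tool from outside, world axes, zero at the start; "wrist_torque": the same for the moment, N m; "grip_width": finger opening in m.
Only numpy, scipy, OpenCV 4.12 (cv2) and the standard library are available. Lean on these libraries where they do the work, as an engineer would, in place of code of your own. Each camera call takes 0.05 s, during which the arm holds its last target.

## Working session

There is one attempt and no reset: what is moved stays moved. The work goes in short steps, Python scripts to look and compute and a tool call to move; the robot and the scene stay as the last step left them, time stands still between calls to the robot, and variables do not carry over. Pictures are saved under pics/ and viewed, and the job is handed in when it is done.

Besides the shell and the picture viewer there is one more tool, called as name([rows], argument=value, ...), one row to a line, values as JSON. send_rows: Moves the arm, as the interface text tells. Its arguments: {"type":"object","properties":{"steps":{"type":"array","items":{"type":"object","properties":{"claw":{"type":"number"},"dx":{"type":"number"},"dy":{"type":"number"},"dz":{"type":"number"},"rx":{"type":"number"},"ry":{"type":"number"},"rz":{"type":"number"}}}},"grip_force":{"type":"number"}},"required":["steps"]}

```bash
ls; mkdir -p pics; cat > h.py <<'E'
import numpy as np, cv2
from cell import monitor, imaging, job
def snap(n,tag):
    s=monitor.read_state(); c=imaging.camera(n); np.savez(f'{tag}.npz',pos=s['tool_pos'],rot=s['tcp_rot'],**c); cv2.imwrite(f'pics/{tag}.png',c['img']); return s,c
E
python3 - <<'E'
from h import *
for n in ['scene','side','wrist']:
    s,c=snap(n,n+'0'); print({k:np.round(v,3).tolist() for k,v in c.items() if k not in('img','range_z')})
print(s)
E
```

```text
pics
{'fx': 448.495, 'fy': 448.495, 'cx': 276.558, 'cy': 214.809, 'T': [[-0.875, -0.39, 0.287, 0.906], [0.485, -0.689, 0.539, 0.58], [-0.012, 0.611, 0.792, 0.987], [0.0, 0.0, 0.0, 1.0]]}
{'fx': 509.792, 'fy': 509.792, 'cx': 277.142, 'cy': 220.275, 'T': [[0.993, 0.064, -0.095, 0.441], [-0.115, 0.608, -0.786, -1.211], [0.008, 0.791, 0.611, 0.961], [0.0, 0.0, 0.0, 1.0]]}
{'fx': 325.192, 'fy': 325.192, 'cx': 280.625, 'cy': 205.832, 'mount': [[-0.001, 0.97, 0.242, 0.069], [1.0, 0.001, 0.0, -0.0], [0.0, 0.242, -0.97, -0.179], [0.0, 0.0, 0.0, 1.0]]}
{'clock': 0.1, 'joint_pos': array([-1.21311382e+00,  8.78374293e-02,  1.37207944e+00, -2.95019643e-05,
        1.68357835e+00, -1.03104750e-01]), 'joint_velocities': array([-0.00102163, -0.00296565, -0.00422711,  0.00230747,  0.00116905,
       -0.00044159]), 'effort': array([ 2.65979375e-03, -3.41252339e+01, -3.03301156e+01,  7.20659201e-02,
        3.04878491e-02, -8.89058674e-05]), 'tool_pos': array([ 0.24437339, -0.49218881,  0.20445709]), 'tcp_rot': array([[ 8.95704243e-01,  4.44649782e-01, -6.93554027e-04],
       [ 4.44650292e-01, -8.95702505e-01,  1.77188585e-03],
       [ 1.66650580e-04, -1.89547468e-03, -9.99998190e-01]]), 'wrist_force': array([-0.46241707, -0.22577812, -0.17740167]), 'wrist_torque': array([-0.00189051, -0.02360855, -0.07747121]), 'grip_width': 0.09417365122154418}
```

View pics/scene0.png

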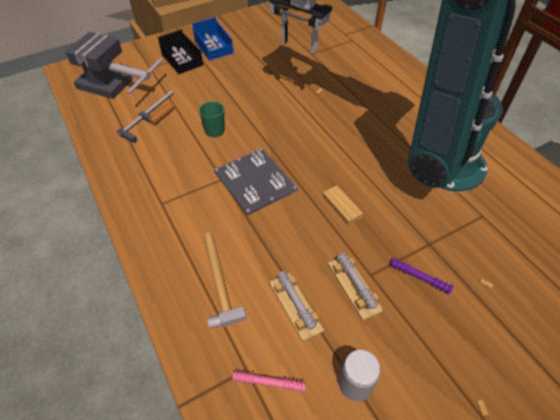

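View pics/side0.png

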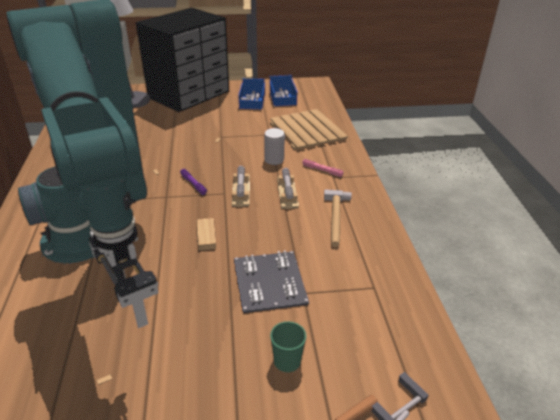

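View pics/wrist0.png

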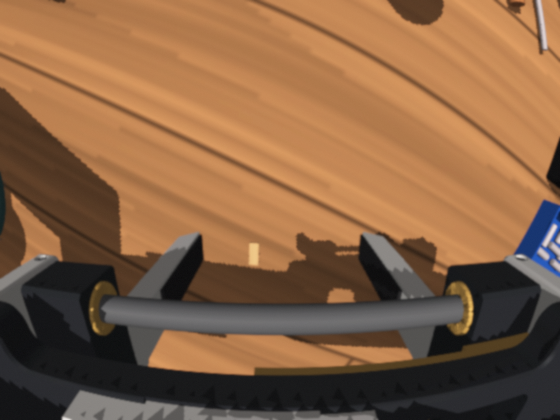

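The scene view shows the gauge at about (255,180), the two rests with steel studs at (297,300) and (355,285), a pink look-alike at (268,380) and a purple one at (420,275). The side view has the rests at (241,186) and (288,188) and the gauge at (270,280).

Candidates are steel on rest (297,300), steel on rest (355,285), pink (268,380, rejected) and purple (420,275, rejected). Next I'll measure and crop.

```bash
cat >> h.py <<'E'
def pts(d):
    z=d['range_z'].astype(float); h,w=z.shape; u,v=np.meshgrid(np.arange(w),np.arange(h))
    P=np.stack([(u-d['cx'])/d['fx']*z,-(v-d['cy'])/d['fy']*z,-z],-1)
    T=d['T']; return P@T[:3,:3].T+T[:3,3]
E
python3 - <<'E'
from h import *
for n in ['scene0','side0']:
    d=np.load(n+'.npz'); P=pts(d); im=d['img']
    hsv=cv2.cvtColor(im,cv2.COLOR_BGR2HSV); 
    m=(hsv[...,1]<75)&(P[...,2]>.004)&(P[...,2]<.13)&(P[...,0]>.25)&(P[...,0]<.8)&(np.abs(P[...,1])<.5)&(d['range_z']>0)
    k,l,st,ce=cv2.connectedComponentsWithStats(m.astype(np.uint8))
    for i in range(1,k):
        if st[i,4]<60: continue
        q=P[l==i]; r=cv2.minAreaRect(q[:,:2].astype(np.float32)*1000)
        print(n,st[i],'z',np.round(np.percentile(q[:,2],[5,50,95]),3),'rect',[np.round(a,1) for a in r])
    print('table z',np.median(P[(hsv[...,1]>150)&(P[...,0]>.3)&(P[...,0]<.7)&(np.abs(P[...,1])<.4)][:,2]))
d=np.load('scene0.npz')['img']
a=cv2.resize(d[240:350,250:400],None,fx=5,fy=5,interpolation=cv2.INTER_CUBIC);cv2.imwrite('pics/crA.png',a)
a=cv2.resize(d[140:220,205:305],None,fx=7,fy=7,interpolation=cv2.INTER_CUBIC);cv2.imwrite('pics/crB.png',a)
E
```

```text
scene0 [ 214  148   84   66 2953] z [0.008 0.011 0.035] rect [array([ 542.7, -233.6]), array([171.2, 203.2]), np.float64(3.8)]
scene0 [337 253  41  56 566] z [0.037 0.049 0.054] rect [array([491.7, 197.5]), array([165.1,  25.9]), np.float64(85.2)]
scene0 [277 271  39  58 575] z [0.038 0.048 0.053] rect [array([642.6, 174.3]), array([157. ,  25.5]), np.float64(88.2)]
scene0 [225 307  21  17 243] z [0.007 0.025 0.029] rect [array([780. , 130.2]), array([26.8, 43.7]), np.float64(76.4)]
scene0 [ 339  350   41   51 1593] z [0.026 0.109 0.112] rect [array([625.7, 393.5]), array([70. , 70.1]), np.float64(76.9)]
table z 0.0006901246993057386
side0 [264 129  21  35 630] z [0.011 0.074 0.109] rect [array([620.2, 383. ]), array([79.8, 72.3]), np.float64(73.1)]
side0 [236 166   9  32 226] z [0.018 0.045 0.052] rect [array([487.3, 199.8]), array([167.2,  27.8]), np.float64(86.3)]
side0 [282 168  12  32 233] z [0.009 0.044 0.05 ] rect [array([643.9, 170.2]), array([157.2,  29. ]), np.float64(87.7)]
side0 [324 190  15  10 105] z [0.007 0.021 0.025] rect [array([777.8, 125.6]), array([33.8, 44.7]), np.float64(83.0)]
side0 [ 234  251   75   62 3341] z [0.005 0.008 0.031] rect [array([ 540.6, -237. ]), array([170.1, 206.3]), np.float64(3.8)]
side0 [270 321  36  27 345] z [0.025 0.07  0.088] rect [array([ 553.4, -476.1]), array([77.7, 45.6]), np.float64(1.1)]
table z nan
  return _methods._mean(a, axis=axis, dtype=dtype,
  ret = ret.dtype.type(ret / rcount)
```

View pics/crA.png

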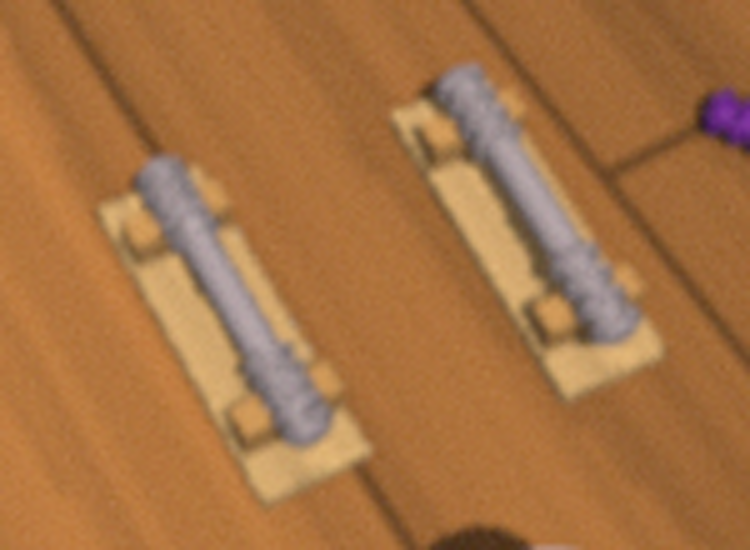

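View pics/crB.png

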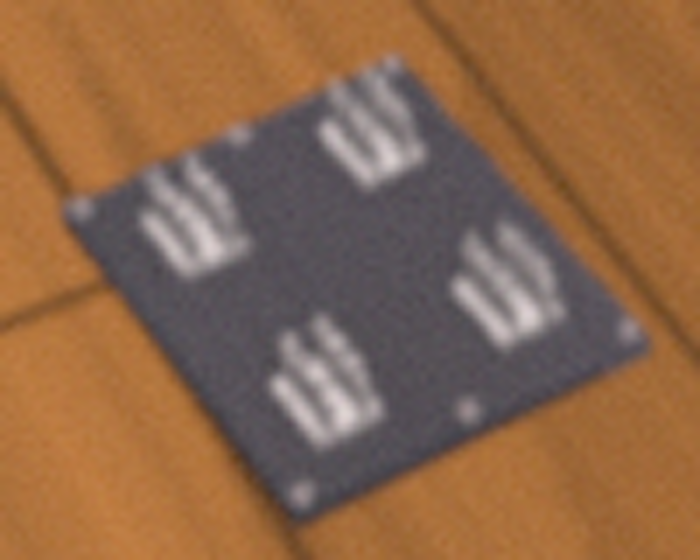

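The crop suggests 4 rings (coarse) on the nearer rest and fine on the farther one. I'll check both with the wrist camera, starting at the gauge.

send_rows([
  {"dx": 0.04,"dy": 0.02,"dz": 0.02,"rz": 8.4,"claw": 1},
  {"dx": 0.08,"dy": 0.045,"dz": 0,"rz": 16.8},
  {"dx": 0.12,"dy": 0.07,"dz": -0.03,"rz": 25},
  {"dx": 0.16,"dy": 0.09,"dz": -0.05,"rz": 33.5},
  {"dx": 0.2,"dy": 0.115,"dz": -0.07,"rz": 42},
  {"dx": 0.24,"dy": 0.14,"dz": -0.08,"rz": 50},
  {"dx": 0.28,"dy": 0.16,"dz": -0.09,"rz": 59},
  {"dx": 0.298,"dy": 0.172,"dz": -0.09,"rz": 67.4},
  {"dx": 0.298,"dy": 0.172,"dz": -0.09,"rz": 67.4},
  {"dx": 0.298,"dy": 0.172,"dz": -0.09,"rz": 67.4},
])

```text
invalid input at $.steps[0]: expected keys claw, dx, dy, dz, rx, ry, rz
```

```bash
python3 - <<'E'
from h import *
s,c=snap('wrist','w1'); print(s['tool_pos'],s['tcp_rot'],s['joint_pos'])
cv2.imwrite('pics/w1b.png',cv2.resize(c['img'][0:260,120:440],None,fx=2.3,fy=2.3,interpolation=cv2.INTER_CUBIC))
E
```

```text
[ 0.24441365 -0.49223506  0.20456014] [[ 8.95691368e-01  4.44675837e-01 -6.10996263e-04]
 [ 4.44676222e-01 -8.95689910e-01  1.62532974e-03]
 [ 1.75481676e-04 -1.72748933e-03 -9.99998492e-01]] [-1.21309117e+00  8.78182349e-02  1.37189701e+00 -3.27319542e-06
  1.68361378e+00 -1.03108112e-01]
```

View pics/w1.png

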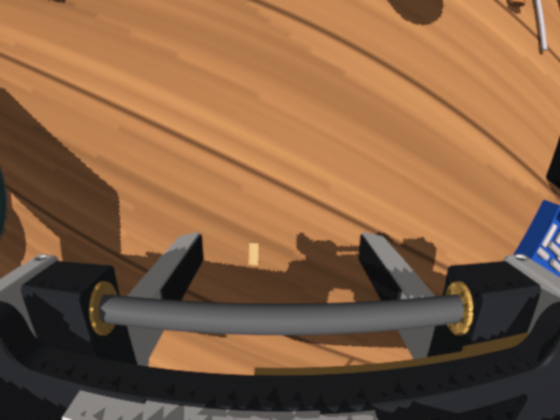

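View pics/w1b.png

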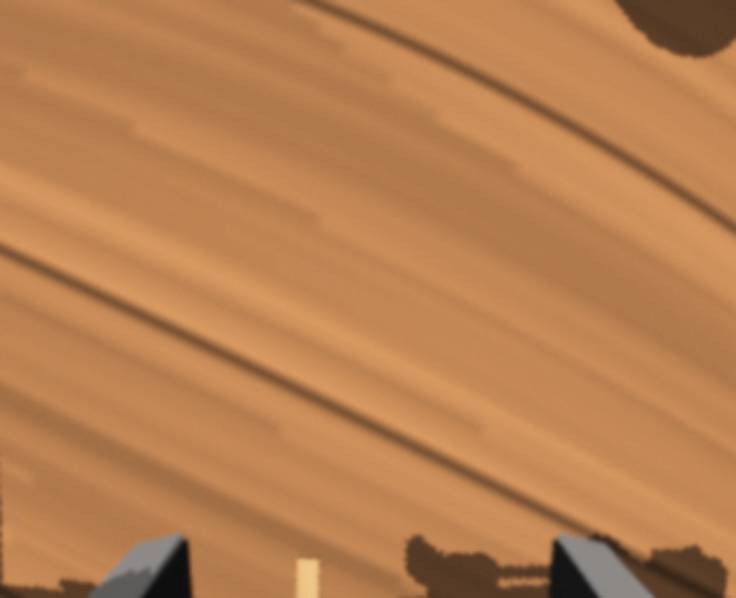

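The move was refused because every row needs all the keys. The pictures show the start view, unchanged. I'll resend it in full.

send_rows([
  {"claw": 1,"dx": 0.04,"dy": 0.02,"dz": 0.02,"rx": 0,"ry": 0,"rz": 8.4},
  {"claw": 1,"dx": 0.08,"dy": 0.045,"dz": 0,"rx": 0,"ry": 0,"rz": 16.8},
  {"claw": 1,"dx": 0.12,"dy": 0.07,"dz": -0.03,"rx": 0,"ry": 0,"rz": 25},
  {"claw": 1,"dx": 0.16,"dy": 0.09,"dz": -0.05,"rx": 0,"ry": 0,"rz": 33.5},
  {"claw": 1,"dx": 0.2,"dy": 0.115,"dz": -0.07,"rx": 0,"ry": 0,"rz": 42},
  {"claw": 1,"dx": 0.24,"dy": 0.14,"dz": -0.08,"rx": 0,"ry": 0,"rz": 50},
  {"claw": 1,"dx": 0.28,"dy": 0.16,"dz": -0.09,"rx": 0,"ry": 0,"rz": 59},
  {"claw": 1,"dx": 0.298,"dy": 0.172,"dz": -0.09,"rx": 0,"ry": 0,"rz": 67.4},
  {"claw": 1,"dx": 0.298,"dy": 0.172,"dz": -0.09,"rx": 0,"ry": 0,"rz": 67.4},
  {"claw": 1,"dx": 0.298,"dy": 0.172,"dz": -0.09,"rx": 0,"ry": 0,"rz": 67.4},
])

```text
clock: 1.2
tool_pos: [0.5422, -0.3203, 0.1144]
tcp_rot: [[-0.065, 0.998, -0.003], [0.998, 0.065, -0.0], [0.0, -0.003, -1.0]]
wrist_force: [0.2, -0.0, 0.4]
grip_width: 0.0938
```

```bash
python3 - <<'E'
from h import *
s,c=snap('wrist','w2'); print(s['tool_pos'],s['tcp_rot'],s['joint_pos'])
cv2.imwrite('pics/w2b.png',cv2.resize(c['img'][0:260,120:440],None,fx=2.3,fy=2.3,interpolation=cv2.INTER_CUBIC))
E
```

```text
[ 0.54219642 -0.32027944  0.1143809 ] [[-6.49614255e-02  9.97884508e-01 -2.55362135e-03]
 [ 9.97887775e-01  6.49613365e-02 -1.17867398e-04]
 [ 4.82686047e-05 -2.55588436e-03 -9.99996733e-01]] [-0.62267428  0.29759875  1.30561948 -0.00158578  1.54038009 -0.68763173]
```

View pics/w2.png

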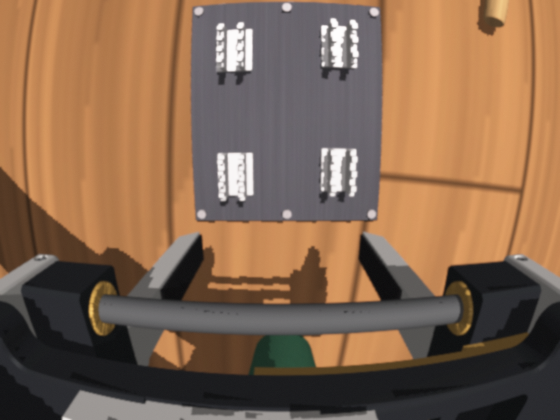

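View pics/w2b.png

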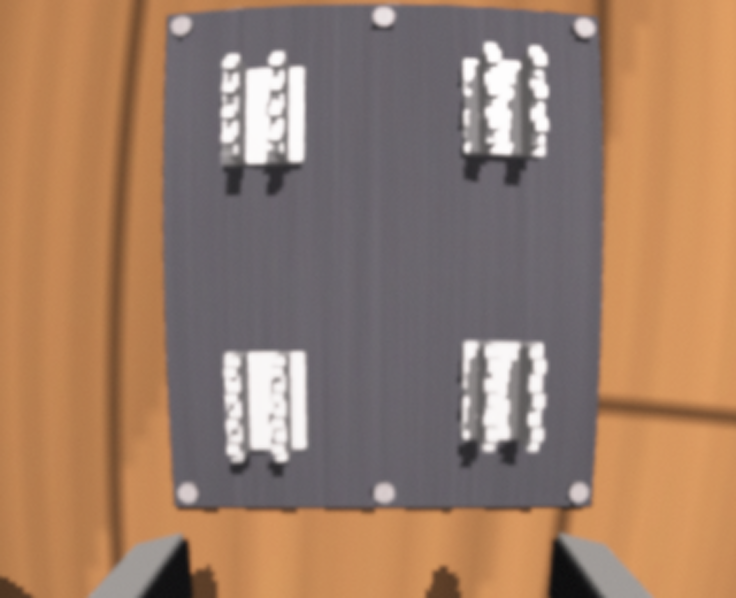

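Wrist view: the gauge lies between (193,5) and (380,220). The left cradle (slot_1) seems to have 4 teeth per end and the right (slot_2) 5. I'll go closer for the pitch and phase.

send_rows([
  {"claw": 1,"dx": 0,"dy": -0.02,"dz": -0.015,"rx": 0,"ry": 0,"rz": 0},
  {"claw": 1,"dx": 0,"dy": -0.03,"dz": -0.05,"rx": 0,"ry": 0,"rz": 0},
  {"claw": 1,"dx": 0,"dy": -0.03,"dz": -0.055,"rx": 0,"ry": 0,"rz": 0},
  {"claw": 1,"dx": 0,"dy": -0.03,"dz": -0.055,"rx": 0,"ry": 0,"rz": 0},
])

```text
clock: 1.65
tool_pos: [0.5397, -0.3511, 0.0585]
tcp_rot: [[-0.061, 0.998, -0.005], [0.998, 0.061, 0.002], [0.002, -0.005, -1.0]]
wrist_force: [0.8, 0.3, -0.2]
grip_width: 0.0941
```

```bash
python3 - <<'E'
from h import *
s,c=snap('wrist','w3'); print(s['tool_pos'],s['tcp_rot'])
cv2.imwrite('pics/w3b.png',cv2.resize(c['img'][0:260,120:440],None,fx=2.3,fy=2.3,interpolation=cv2.INTER_CUBIC))
E
```

```text
[ 0.53968788 -0.35106189  0.05848793] [[-0.06075537  0.99814017 -0.00499814]
 [ 0.99814992  0.06076624  0.00205156]
 [ 0.00235147 -0.00486425 -0.9999854 ]]
```

View pics/w3b.png

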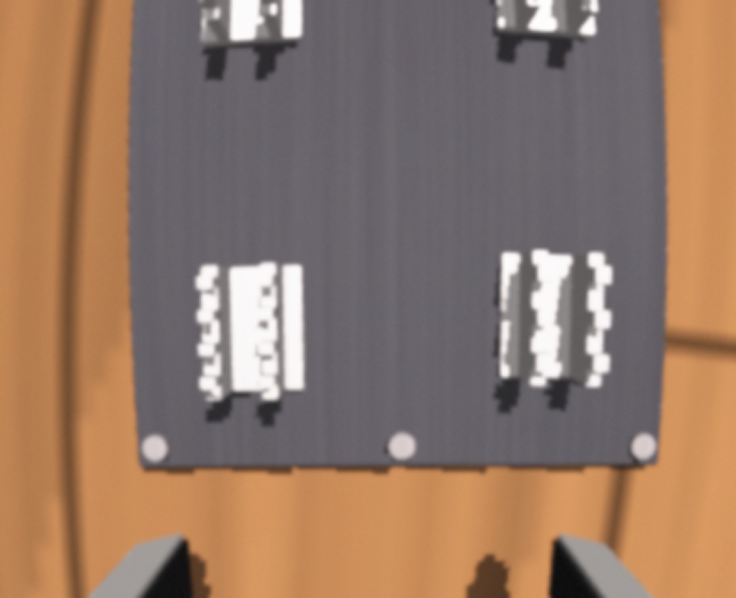

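```bash
cat >> h.py <<'E'
def wcam(d):
    T=np.eye(4); T[:3,:3]=d['rot']; T[:3,3]=d['pos']; return T@d['mount']
def proj(d,P):
    T=wcam(d); p=(np.asarray(P)-T[:3,3])@T[:3,:3]; p=p*[1,-1,-1]
    r=np.hypot(p[...,0],p[...,1]); th=np.arctan2(r,p[...,2]); k=th/np.maximum(r,1e-9)
    return float(d['cx'])+float(d['fx'])*p[...,0]*k, float(d['cy'])+float(d['fy'])*p[...,1]*k
def ray(d,uv,z):
    T=wcam(d); uv=np.asarray(uv,float); a=(uv-[float(d['cx']),float(d['cy'])])/float(d['fx']); th=np.linalg.norm(a,axis=-1,keepdims=True)
    v=np.concatenate([a*np.sin(th)/np.maximum(th,1e-9),np.cos(th)],-1)*[1,-1,-1]; v=v@T[:3,:3].T
    return T[:3,3]+v*((z-T[2,3])/v[...,2:3])
def rect(d,c,ang,z,L,W,s):
    # image: columns along axis direction ang (length L), rows across (perp, +90deg up)
    n,m=int(L/s),int(W/s); a=(np.arange(n)-n/2)*s; b=-(np.arange(m)-m/2)*s
    A,B=np.meshgrid(a,b); e=np.array([np.cos(ang),np.sin(ang)]); f=np.array([-e[1],e[0]])
    P=np.stack([c[0]+A*e[0]+B*f[0],c[1]+A*e[1]+B*f[1],np.full(A.shape,z)],-1)
    u,v=proj(d,P); return cv2.remap(d['img'],u.astype(np.float32),v.astype(np.float32),cv2.INTER_CUBIC)
E
python3 - <<'E'
from h import *
for t in ['w2','w3']:
    d=np.load(t+'.npz'); g=cv2.cvtColor(d['img'],cv2.COLOR_BGR2GRAY); hsv=cv2.cvtColor(d['img'],cv2.COLOR_BGR2HSV)
    m=((hsv[...,1]<70)).astype(np.uint8); m[236:]=0
    k,l,st,ce=cv2.connectedComponentsWithStats(m); i=1+np.argmax(st[1:,4])
    print(st[i])
    cs=cv2.findContours((l==i).astype(np.uint8),0,2)[0]; q=max(cs,key=cv2.contourArea)[:,0]
    P=ray(d,q,0.010)[:,:2]; r=cv2.minAreaRect((P*1000).astype(np.float32)); print(t,r)
d=np.load('w2.npz')
r=rect(d,(0.542,-0.2345),np.radians(93.8),0.042,0.2,0.13,0.00025)
cv2.imwrite('pics/r2.png',r)
d=np.load('w3.npz'); r=rect(d,(0.542,-0.2345),np.radians(93.8),0.042,0.2,0.13,0.00025); cv2.imwrite('pics/r3.png',r)
E
```

```text
[  191     2   191   219 40774]
w2 ((540.5746459960938, -235.38282775878906), (168.82217407226562, 198.70652770996094), 3.681163787841797)
[  176     0   234   203 46766]
w3 ((541.8539428710938, -257.5718688964844), (168.44288635253906, 154.7324676513672), 3.634833574295044)
```

View pics/r2.png

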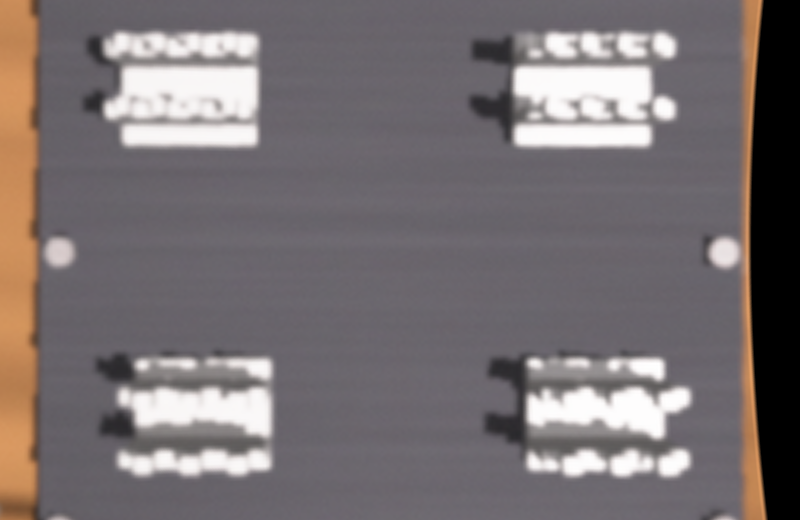

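View pics/r3.png

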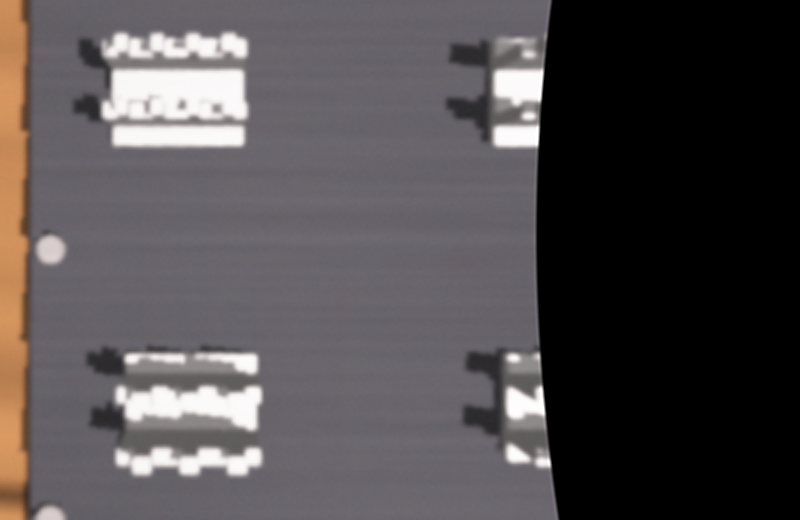

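The rectified views give slot_1 (top) a tooth spacing of about 36 px = 9 mm, so it is fine. Slot_2 (bottom) has about 48 px = 12 mm, so it is coarse. The coarse home position is shifted by about +3.5 mm. Now for the studs.

send_rows([
  {"claw": 1,"dx": 0.0,"dy": 0.02,"dz": 0.045,"rx": 0,"ry": 0,"rz": 0},
  {"claw": 1,"dx": 0.003,"dy": 0.065,"dz": 0.07,"rx": 0,"ry": 0,"rz": -1},
  {"claw": 1,"dx": 0.006,"dy": 0.11,"dz": 0.08,"rx": 0,"ry": 0,"rz": -2},
  {"claw": 1,"dx": 0.01,"dy": 0.16,"dz": 0.08,"rx": 0,"ry": 0,"rz": -3},
  {"claw": 1,"dx": 0.015,"dy": 0.21,"dz": 0.08,"rx": 0,"ry": 0,"rz": -4},
  {"claw": 1,"dx": 0.02,"dy": 0.26,"dz": 0.08,"rx": 0,"ry": 0,"rz": -5},
  {"claw": 1,"dx": 0.025,"dy": 0.31,"dz": 0.08,"rx": 0,"ry": 0,"rz": -6},
  {"claw": 1,"dx": 0.025,"dy": 0.36,"dz": 0.08,"rx": 0,"ry": 0,"rz": -7},
  {"claw": 1,"dx": 0.025,"dy": 0.41,"dz": 0.07,"rx": 0,"ry": 0,"rz": -7},
  {"claw": 1,"dx": 0.025,"dy": 0.45,"dz": 0.06,"rx": 0,"ry": 0,"rz": -7},
])

```text
clock: 2.7
tool_pos: [0.5667, 0.1016, 0.1237]
tcp_rot: [[0.059, 0.998, 0.004], [0.998, -0.059, 0.001], [0.002, 0.004, -1.0]]
wrist_force: [0.4, -0.8, -0.3]
grip_width: 0.0939
```

send_rows([
  {"claw": 1,"dx": 0,"dy": 0,"dz": 0,"rx": 0,"ry": 0,"rz": 0},
  {"claw": 1,"dx": 0,"dy": 0,"dz": 0,"rx": 0,"ry": 0,"rz": 0},
])

```text
clock: 2.9
tool_pos: [0.5673, 0.1028, 0.1262]
tcp_rot: [[0.057, 0.998, 0.008], [0.998, -0.057, 0.001], [0.002, 0.008, -1.0]]
wrist_force: [0.4, -0.1, -0.1]
grip_width: 0.0938
```

```bash
python3 - <<'E'
from h import *
s,c=snap('wrist','w4'); print(s['tool_pos'],s['tcp_rot'],s['joint_velocities'].round(3))
E
```

```text
[0.56727055 0.10282542 0.1261757 ] [[ 0.05699726  0.99834446  0.00772304]
 [ 0.99837304 -0.05700792  0.00116787]
 [ 0.00160621  0.00764391 -0.99996949]] [-0.048 -0.    -0.001 -0.013 -0.003 -0.006]
```

View pics/w4.png

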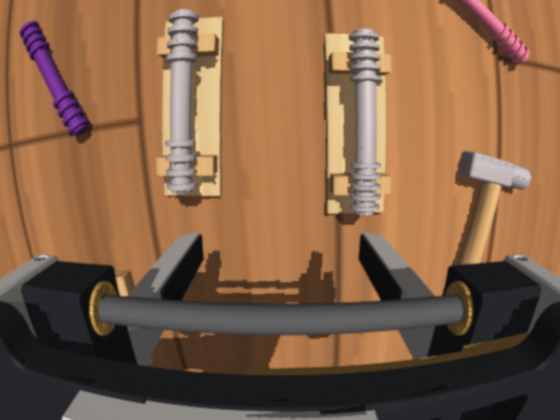

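```bash
python3 - <<'E'
from h import *
d=np.load('w4.npz'); hsv=cv2.cvtColor(d['img'],cv2.COLOR_BGR2HSV)
m=((hsv[...,1]<60)&(hsv[...,2]>90)).astype(np.uint8); m[225:]=0
k,l,st,ce=cv2.connectedComponentsWithStats(cv2.morphologyEx(m,cv2.MORPH_CLOSE,np.ones((3,3)))); out=[]
for i in range(1,k):
    if st[i,4]<800: continue
    v,u=np.nonzero(l==i); P=ray(d,np.c_[u,v],0.0414)[:,:2]; r=cv2.minAreaRect((P*1000).astype(np.float32)); 
    c=P.mean(0); ev,ew=np.linalg.eigh(np.cov(P.T)); a=ew[:,1]; a=a*np.sign(a[1]); ang=np.arctan2(a[1],a[0]); t=(P-c)@a
    print(st[i],r,c,np.degrees(ang),t.min(),t.max(),'mid',c+a*(t.min()+t.max())/2)
    out.append(rect(d,(r[0][0]/1000,r[0][1]/1000),ang,0.0414,0.19,0.05,0.00025))
cv2.imwrite('pics/st.png',np.vstack(out))
E
```

```text
[ 166    9   32  186 4115] ((489.2868347167969, 202.05599975585938), (160.12332153320312, 26.054180145263672), 85.74119567871094) [0.48923288 0.19987016] 85.79741691258505 -0.0778753829814523 0.08224827518723808 mid [0.48939311 0.20205073]
[ 350   29   31  186 4075] ((641.551513671875, 174.30213928222656), (158.6373748779297, 25.7255859375), 87.69157409667969) [0.64133523 0.17254974] 87.53941836207157 -0.0775415826405702 0.08108999983591136 mid [0.6414114  0.17432231]
[ 468  152   63   37 1426] ((782.4568481445312, 127.84557342529297), (24.293718338012695, 89.06024932861328), 77.85688018798828) [0.78042467 0.12836363] 167.68839615795846 -0.046621839116430086 0.04246377598184464 mid [0.78245589 0.12792033]
```

View pics/st.png

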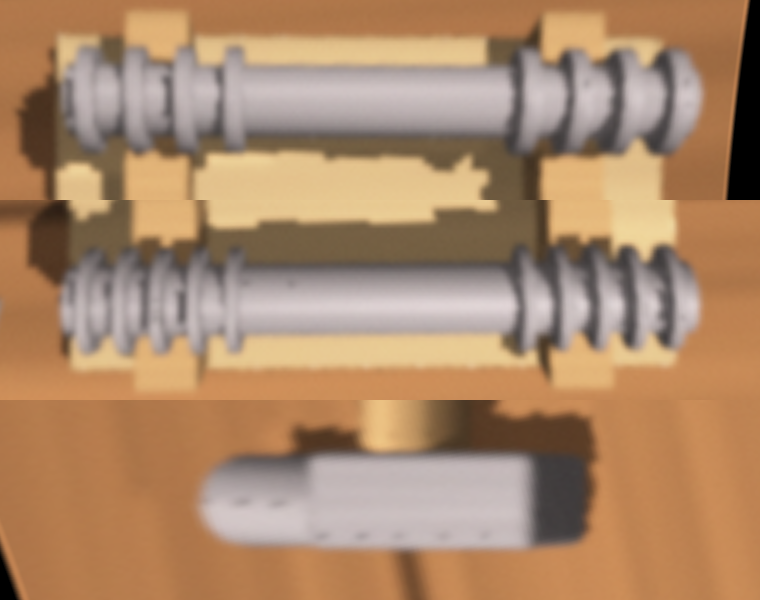

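The rectified crops are clear. The near stud (0.489, 0.201) has 4 rings at 12 mm, so it is coarse. The far one (0.641, 0.173) has 5 rings at 9 mm, so it is fine. I'll grasp the coarse one first.

send_rows([
  {"claw": 1,"dx": -0.03,"dy": 0.035,"dz": 0,"rx": -0.1,"ry": 0.45,"rz": -0.9},
  {"claw": 1,"dx": -0.06,"dy": 0.07,"dz": -0.01,"rx": -0.1,"ry": 0.45,"rz": -0.9},
  {"claw": 1,"dx": -0.078,"dy": 0.098,"dz": -0.02,"rx": -0.1,"ry": 0.45,"rz": -0.9},
  {"claw": 0.6,"dx": -0.078,"dy": 0.098,"dz": -0.05,"rx": -0.1,"ry": 0.45,"rz": -0.9},
  {"claw": 0.5,"dx": -0.078,"dy": 0.098,"dz": -0.08,"rx": -0.1,"ry": 0.45,"rz": -0.9},
  {"claw": 0.5,"dx": -0.078,"dy": 0.098,"dz": -0.1,"rx": -0.1,"ry": 0.45,"rz": -0.9},
  {"claw": 0.5,"dx": -0.078,"dy": 0.098,"dz": -0.104,"rx": -0.1,"ry": 0.45,"rz": -0.9},
  {"claw": 0.5,"dx": -0.078,"dy": 0.098,"dz": -0.104,"rx": -0.1,"ry": 0.45,"rz": -0.9},
], grip_force=25)

```text
clock: 3.75
tool_pos: [0.4901, 0.1983, 0.0226]
tcp_rot: [[0.077, 0.997, 0.0], [0.997, -0.077, -0.001], [-0.001, 0.0, -1.0]]
wrist_force: [0.3, 0.2, -0.2]
grip_width: 0.0575
```

```bash
python3 - <<'E'
from h import *
s,c=snap('wrist','w5'); print(s['tool_pos'],s['tcp_rot'],s['wrist_force'])
E
```

```text
[0.49011049 0.19833606 0.02255683] [[ 7.67649098e-02  9.97049216e-01  9.99384298e-05]
 [ 9.97048603e-01 -7.67647503e-02 -1.12089722e-03]
 [-1.10991795e-03  1.85689046e-04 -9.99999367e-01]] [ 0.2669766   0.18966223 -0.19341776]
```

View pics/w5.png

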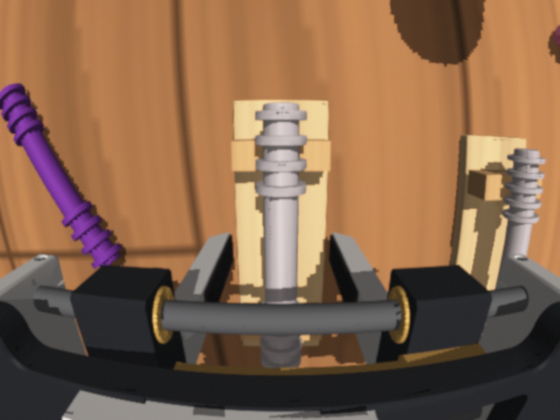

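The wrist view shows the coarse stud (rings at rows 114, 139, 164 and 187, column 281) centred between the fingers. I'll close and lift it.

```bash
python3 - <<'E'
from h import *
d=np.load('w5.npz')
for z in (.0414,.0544):
    P=ray(d,[[281,114],[281,139],[281,164],[281,187]],z); t=(P-d['pos'])@d['rot'][:,0]; print(z,t-[.072,.060,.048,.036],P[:,0])
E
```

```text
0.0414 [0.00358092 0.00328172 0.00290666 0.00332596] [0.49500351 0.49404596 0.49308323 0.49218294]
0.0544 [0.00308554 0.00378624 0.00441725 0.00577805] [0.49494202 0.49406232 0.49317785 0.49235076]
```

send_rows([
  {"claw": 0.1,"dx": -0.001,"dy": 0,"dz": 0,"rx": 0,"ry": 0,"rz": 0},
  {"claw": 0.1,"dx": -0.001,"dy": 0,"dz": 0,"rx": 0,"ry": 0,"rz": 0},
  {"claw": 0.1,"dx": -0.001,"dy": 0,"dz": 0,"rx": 0,"ry": 0,"rz": 0},
  {"claw": 0.1,"dx": -0.001,"dy": 0,"dz": 0,"rx": 0,"ry": 0,"rz": 0},
  {"claw": 0.1,"dx": -0.001,"dy": 0,"dz": 0,"rx": 0,"ry": 0,"rz": 0},
  {"claw": 0.1,"dx": -0.001,"dy": 0,"dz": 0,"rx": 0,"ry": 0,"rz": 0},
])

```text
clock: 4.4
tool_pos: [0.49, 0.1989, 0.0237]
tcp_rot: [[0.076, 0.997, 0.002], [0.997, -0.076, -0.0], [-0.0, 0.002, -1.0]]
wrist_force: [0.8, -0.4, 0.8]
grip_width: 0.0173
```

send_rows([
  {"claw": 0.1,"dx": 0,"dy": 0,"dz": 0.03,"rx": 0,"ry": 0.1,"rz": 0},
  {"claw": 0.1,"dx": 0,"dy": -0.01,"dz": 0.06,"rx": 0,"ry": 0.1,"rz": 0},
  {"claw": 0.1,"dx": 0.01,"dy": -0.05,"dz": 0.065,"rx": 0,"ry": 0.1,"rz": 1},
  {"claw": 0.1,"dx": 0.02,"dy": -0.095,"dz": 0.065,"rx": 0,"ry": 0.1,"rz": 2},
  {"claw": 0.1,"dx": 0.03,"dy": -0.14,"dz": 0.065,"rx": 0,"ry": 0.1,"rz": 3},
  {"claw": 0.1,"dx": 0.04,"dy": -0.185,"dz": 0.065,"rx": 0,"ry": 0.1,"rz": 4},
  {"claw": 0.1,"dx": 0.05,"dy": -0.23,"dz": 0.065,"rx": 0,"ry": 0.1,"rz": 5},
  {"claw": 0.1,"dx": 0.06,"dy": -0.275,"dz": 0.065,"rx": 0,"ry": 0.1,"rz": 6},
  {"claw": 0.1,"dx": 0.07,"dy": -0.32,"dz": 0.065,"rx": 0,"ry": 0.1,"rz": 7},
  {"claw": 0.1,"dx": 0.08,"dy": -0.365,"dz": 0.065,"rx": 0,"ry": 0.1,"rz": 8},
])

```text
clock: 5.4
tool_pos: [0.5688, -0.1673, 0.0864]
tcp_rot: [[-0.064, 0.998, -0.003], [0.998, 0.064, 0.002], [0.002, -0.003, -1.0]]
wrist_force: [1.0, 0.1, -4.8]
grip_width: 0.0171
```

send_rows([
  {"claw": 0.1,"dx": 0.01,"dy": -0.03,"dz": 0,"rx": 0,"ry": 0,"rz": 0},
  {"claw": 0.1,"dx": 0.015,"dy": -0.06,"dz": 0,"rx": 0,"ry": 0,"rz": 0},
  {"claw": 0.1,"dx": 0.015,"dy": -0.06,"dz": -0.01,"rx": 0,"ry": 0,"rz": 0},
  {"claw": 0.1,"dx": 0.015,"dy": -0.06,"dz": -0.02,"rx": 0,"ry": 0,"rz": 0},
  {"claw": 0.1,"dx": 0.015,"dy": -0.06,"dz": -0.02,"rx": 0,"ry": 0,"rz": 0},
  {"claw": 0.1,"dx": 0.015,"dy": -0.06,"dz": -0.02,"rx": 0,"ry": 0,"rz": 0},
])

```text
clock: 6.0
tool_pos: [0.5829, -0.2256, 0.0649]
tcp_rot: [[-0.065, 0.998, -0.006], [0.998, 0.065, 0.003], [0.004, -0.006, -1.0]]
wrist_force: [0.3, -0.2, -5.4]
grip_width: 0.0174
```

```bash
python3 - <<'E'
from h import *
s,c=snap('wrist','w6'); print(s['tool_pos'],s['tcp_rot'],s['wrist_force'],s['wrist_torque'],s['grip_width'])
cv2.imwrite('pics/w6b.png',cv2.resize(c['img'][40:260,160:400],None,fx=2.7,fy=2.7,interpolation=cv2.INTER_CUBIC))
E
```

```text
[ 0.58287073 -0.22562611  0.06489791] [[-0.06541299  0.99784064 -0.00593237]
 [ 0.99785127  0.06543366  0.00335973]
 [ 0.00374065 -0.00569986 -0.99997676]] [ 0.29572944 -0.18604277 -5.44027833] [-0.09501173 -0.08602013  0.00846086] 0.01738570409866282
```

View pics/w6b.png

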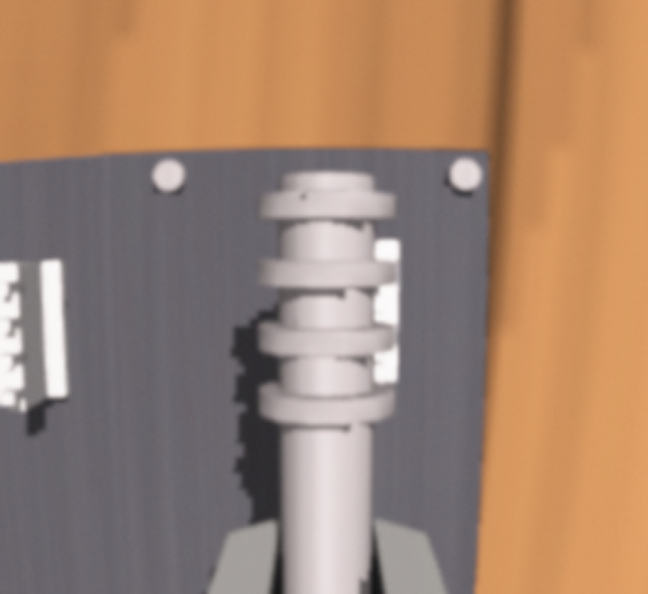

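```bash
python3 - <<'E'
from h import *
d=np.load('w6.npz')
f=lambda u,v:(160+u/2.7,40+v/2.7)
q=[f(400,245),f(400,378),f(66,262),f(66,395)]
for z in (.042,.010): print(z,ray(d,q,z).round(4).tolist())
b=[f(168,175),f(464,175)]; print(ray(d,b,.01).round(4).tolist())
rg=[f(328,205),f(328,271),f(328,338),f(328,404)]
za=d['pos'][2]+.0177
P=ray(d,rg,za); t=(P-d['pos'])@d['rot'][:,0]; print(t-[.072,.060,.048,.036],P)
d=np.load('w2.npz'); g=lambda u,v:(120+u/2.3,v/2.3)
print(ray(d,[g(188,493),g(384,493),g(578,493),g(384,16),g(181,26),g(584,27)],.01).round(4).tolist())
E
```

```text
0.042 [[0.5942, -0.1576, 0.042], [0.5965, -0.1885, 0.042], [0.5164, -0.1654, 0.042], [0.517, -0.1974, 0.042]]
0.01 [[0.5967, -0.1578, 0.01], [0.5994, -0.1935, 0.01], [0.5066, -0.1668, 0.01], [0.5073, -0.2038, 0.01]]
[[0.534, -0.1424, 0.01], [0.6124, -0.1376, 0.01]]
[0.00284072 0.00270394 0.00230873 0.00188208] [[ 0.57735361 -0.15105225  0.08259791]
 [ 0.578136   -0.16316388  0.08259791]
 [ 0.57893669 -0.17553329  0.08259791]
 [ 0.57974105 -0.18793397  0.08259791]]
[[0.4687, -0.3341, 0.01], [0.547, -0.3289, 0.01], [0.6253, -0.324, 0.01], [0.5349, -0.1418, 0.01], [0.4563, -0.1472, 0.01], [0.613, -0.1365, 0.01]]
```

send_rows([
  {"claw": 0.1,"dx": 0.003,"dy": -0.006,"dz": -0.005,"rx": -0.19,"ry": -0.34,"rz": 0},
  {"claw": 0.1,"dx": 0.003,"dy": -0.006,"dz": -0.015,"rx": -0.19,"ry": -0.34,"rz": 0},
  {"claw": 0.1,"dx": 0.003,"dy": -0.006,"dz": -0.022,"rx": -0.19,"ry": -0.34,"rz": 0},
  {"claw": 0.1,"dx": 0.003,"dy": -0.006,"dz": -0.026,"rx": -0.19,"ry": -0.34,"rz": 0},
  {"claw": 0.1,"dx": 0.003,"dy": -0.006,"dz": -0.026,"rx": -0.19,"ry": -0.34,"rz": 0},
  {"claw": 0.1,"dx": 0.003,"dy": -0.006,"dz": -0.026,"rx": -0.19,"ry": -0.34,"rz": 0},
])

```text
clock: 6.65
tool_pos: [0.5865, -0.232, 0.0398]
tcp_rot: [[-0.065, 0.998, 0.002], [0.998, 0.065, -0.001], [-0.001, 0.002, -1.0]]
wrist_force: [-0.5, 0.4, -5.1]
grip_width: 0.0173
```

```bash
python3 - <<'E'
from h import *
s,c=snap('wrist','w7'); print(s['tool_pos'],s['tcp_rot'],s['wrist_force'],s['wrist_torque'],s['grip_width'])
snap('side','s7')
E
```

```text
[ 0.58647509 -0.23195949  0.03977509] [[-6.54385414e-02  9.97855306e-01  1.60771922e-03]
 [ 9.97856152e-01  6.54399564e-02 -8.43869805e-04]
 [-9.47269039e-04  1.54905091e-03 -9.99998352e-01]] [-0.48406321  0.36598255 -5.1092919 ] [-0.03267531 -0.08582118 -0.00157366] 0.017349207726483174
```

View pics/w7.png

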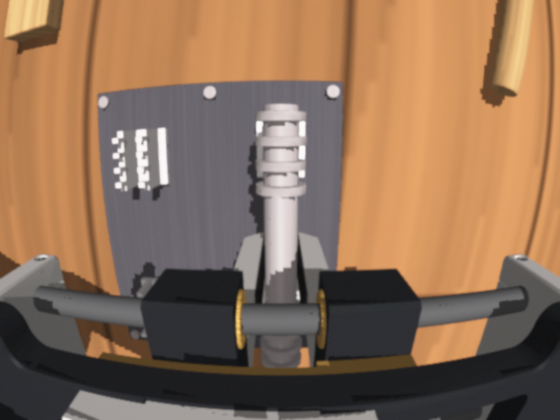

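The stud is centred over slot_2, with teeth visible on both sides of the rings (around (260–303, 125–175)). I'll lower it gently.

send_rows([
  {"claw": 0.1,"dx": 0,"dy": 0,"dz": -0.002,"rx": 0,"ry": 0,"rz": 0},
  {"claw": 0.1,"dx": 0,"dy": 0,"dz": -0.004,"rx": 0,"ry": 0,"rz": 0},
  {"claw": 0.1,"dx": 0,"dy": 0,"dz": -0.005,"rx": 0,"ry": 0,"rz": 0},
  {"claw": 0.1,"dx": 0,"dy": 0,"dz": -0.005,"rx": 0,"ry": 0,"rz": 0},
])

```text
clock: 7.15
tool_pos: [0.5866, -0.232, 0.0351]
tcp_rot: [[-0.065, 0.998, 0.002], [0.998, 0.065, -0.001], [-0.001, 0.002, -1.0]]
wrist_force: [0.3, -0.2, -4.6]
grip_width: 0.0177
```

send_rows([
  {"claw": 0.1,"dx": 0,"dy": 0,"dz": -0.001,"rx": 0,"ry": 0,"rz": 0},
  {"claw": 0.1,"dx": 0,"dy": 0,"dz": -0.002,"rx": 0,"ry": 0,"rz": 0},
  {"claw": 0.1,"dx": 0,"dy": 0,"dz": -0.002,"rx": 0,"ry": 0,"rz": 0},
])

```text
clock: 7.45
tool_pos: [0.5864, -0.232, 0.0328]
tcp_rot: [[-0.065, 0.998, 0.002], [0.998, 0.065, -0.001], [-0.001, 0.002, -1.0]]
wrist_force: [0.1, -0.1, -4.8]
grip_width: 0.0176
```

send_rows([
  {"claw": 0.1,"dx": 0,"dy": 0,"dz": -0.001,"rx": 0,"ry": 0,"rz": 0},
  {"claw": 0.1,"dx": 0,"dy": 0,"dz": -0.002,"rx": 0,"ry": 0,"rz": 0},
  {"claw": 0.1,"dx": 0,"dy": 0,"dz": -0.002,"rx": 0,"ry": 0,"rz": 0},
])

```text
clock: 7.75
tool_pos: [0.5867, -0.2321, 0.0317]
tcp_rot: [[-0.065, 0.998, 0.002], [0.998, 0.065, -0.001], [-0.001, 0.002, -1.0]]
wrist_force: [-1.5, -0.3, -1.4]
grip_width: 0.0179
```

```bash
python3 - <<'E'
from h import *
s,c=snap('wrist','w8'); print(s['tool_pos'],s['wrist_force'],s['wrist_torque'],s['grip_width'])
cv2.imwrite('pics/w8b.png',cv2.resize(c['img'][70:230,220:340],None,fx=3.7,fy=3.7,interpolation=cv2.INTER_CUBIC))
E
```

```text
[ 0.58669678 -0.23207696  0.03165527] [-1.4985072  -0.27543498 -1.36249018] [0.07999358 0.14599184 0.03580817] 0.01787026102893798
```

View pics/w8b.png

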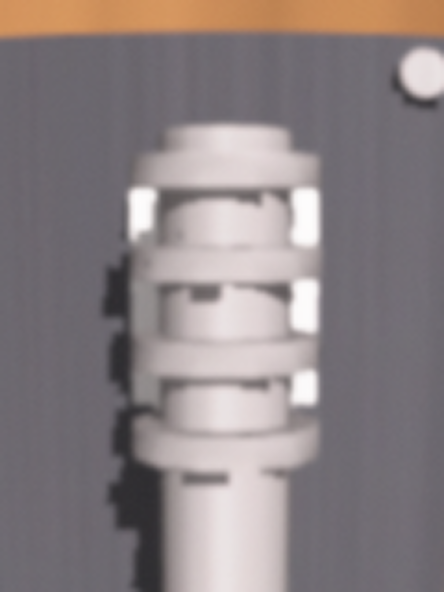

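It dropped into the notches, with teeth between the rings and load starting at axis height ≈49.4 mm. I'll press slightly and check the play along the axis before releasing.

send_rows([
  {"claw": 0.1,"dx": 0,"dy": 0,"dz": -0.001,"rx": 0,"ry": 0,"rz": 0},
  {"claw": 0.1,"dx": 0,"dy": 0,"dz": -0.0015,"rx": 0,"ry": 0,"rz": 0},
  {"claw": 0.1,"dx": 0,"dy": 0,"dz": -0.0015,"rx": 0,"ry": 0,"rz": 0},
])

```text
clock: 8.1
tool_pos: [0.5868, -0.2321, 0.0314]
tcp_rot: [[-0.065, 0.998, 0.003], [0.998, 0.065, -0.002], [-0.002, 0.003, -1.0]]
wrist_force: [-4.2, 1.9, 4.9]
grip_width: 0.0174
```

It's solid at axis ≈ 49 mm (home 48.7), under about 10 N. I'll release it and view.

send_rows([
  {"claw": 0.1,"dx": -0.0007,"dy": 0,"dz": 0.0003,"rx": 0,"ry": 0,"rz": 0},
  {"claw": 0.4,"dx": -0.0007,"dy": 0,"dz": 0.0003,"rx": 0,"ry": 0,"rz": 0},
  {"claw": 0.4,"dx": -0.0007,"dy": 0,"dz": 0.0003,"rx": 0,"ry": 0,"rz": 0},
  {"claw": 0.4,"dx": -0.0007,"dy": 0,"dz": 0.0003,"rx": 0,"ry": 0,"rz": 0},
  {"claw": 0.4,"dx": -0.0007,"dy": 0,"dz": 0.0003,"rx": 0,"ry": 0,"rz": 0},
])

```text
clock: 8.6
tool_pos: [0.5864, -0.2323, 0.0317]
tcp_rot: [[-0.066, 0.998, 0.004], [0.998, 0.066, -0.002], [-0.002, 0.003, -1.0]]
wrist_force: [-0.1, 1.3, -0.3]
grip_width: 0.0374
```

send_rows([
  {"claw": 0.4,"dx": 0,"dy": 0,"dz": 0.02,"rx": 0,"ry": 0,"rz": 0},
  {"claw": 0.4,"dx": 0,"dy": -0.02,"dz": 0.06,"rx": 0,"ry": 0,"rz": 0},
  {"claw": 0.6,"dx": -0.02,"dy": -0.06,"dz": 0.08,"rx": 0,"ry": 0,"rz": 0},
  {"claw": 1,"dx": -0.04,"dy": -0.09,"dz": 0.085,"rx": 0,"ry": 0,"rz": 0},
  {"claw": 1,"dx": -0.04,"dy": -0.09,"dz": 0.085,"rx": 0,"ry": 0,"rz": 0},
  {"claw": 1,"dx": -0.04,"dy": -0.09,"dz": 0.085,"rx": 0,"ry": 0,"rz": 0},
])

```text
clock: 9.2
tool_pos: [0.5461, -0.3229, 0.1168]
tcp_rot: [[-0.064, 0.998, 0.004], [0.998, 0.064, -0.002], [-0.002, 0.004, -1.0]]
wrist_force: [0.2, 1.2, -1.2]
grip_width: 0.0661
```

```bash
python3 - <<'E'
from h import *
s,c=snap('wrist','w9'); print(s['tool_pos'],s['tcp_rot'],s['wrist_force'],s['grip_width'])
cv2.imwrite('pics/w9b.png',cv2.resize(c['img'][0:240,160:420],None,fx=2.5,fy=2.5,interpolation=cv2.INTER_CUBIC))
E
```

```text
[ 0.54614227 -0.32287845  0.11676433] [[-0.06365186  0.99796352  0.00415402]
 [ 0.99797047  0.06365887 -0.00157877]
 [-0.00183999  0.0040451  -0.99999013]] [ 0.23782924  1.1783236  -1.24907695] 0.06611038943212931
```

View pics/w9b.png

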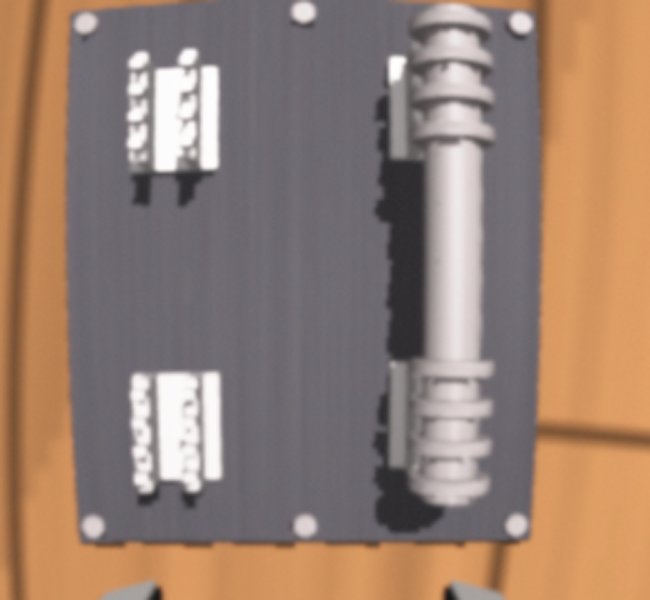

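The wrist view shows the coarse stud lying level in slot_2, with its rings meshed at both ends. Now the fine stud.

send_rows([
  {"claw": 1,"dx": 0.01,"dy": 0.045,"dz": 0.02,"rx": 0.1,"ry": 0.2,"rz": -0.5},
  {"claw": 1,"dx": 0.02,"dy": 0.09,"dz": 0.02,"rx": 0.1,"ry": 0.2,"rz": -1},
  {"claw": 1,"dx": 0.03,"dy": 0.135,"dz": 0.02,"rx": 0.1,"ry": 0.2,"rz": -1.5},
  {"claw": 1,"dx": 0.04,"dy": 0.18,"dz": 0.02,"rx": 0.1,"ry": 0.2,"rz": -2},
  {"claw": 1,"dx": 0.05,"dy": 0.225,"dz": 0.02,"rx": 0.1,"ry": 0.2,"rz": -2.5},
  {"claw": 1,"dx": 0.06,"dy": 0.27,"dz": 0.02,"rx": 0.1,"ry": 0.2,"rz": -3.5},
  {"claw": 1,"dx": 0.07,"dy": 0.315,"dz": 0.02,"rx": 0.1,"ry": 0.2,"rz": -4.5},
  {"claw": 1,"dx": 0.08,"dy": 0.36,"dz": 0.02,"rx": 0.1,"ry": 0.2,"rz": -5.5},
  {"claw": 0.8,"dx": 0.09,"dy": 0.405,"dz": 0.01,"rx": 0.1,"ry": 0.2,"rz": -6},
  {"claw": 0.6,"dx": 0.095,"dy": 0.45,"dz": 0,"rx": 0.1,"ry": 0.2,"rz": -6},
])

```text
clock: 10.25
tool_pos: [0.6413, 0.1319, 0.1155]
tcp_rot: [[0.037, 0.999, -0.0], [0.999, -0.037, 0.001], [0.001, -0.0, -1.0]]
wrist_force: [1.2, 0.2, -0.2]
grip_width: 0.0813
```

send_rows([
  {"claw": 0.6,"dx": 0,"dy": 0.045,"dz": -0.01,"rx": 0,"ry": 0,"rz": 0},
  {"claw": 0.6,"dx": 0,"dy": 0.047,"dz": -0.02,"rx": 0,"ry": 0,"rz": 0},
  {"claw": 0.6,"dx": 0,"dy": 0.047,"dz": -0.02,"rx": 0,"ry": 0,"rz": 0},
  {"claw": 0.6,"dx": 0,"dy": 0.047,"dz": -0.02,"rx": 0,"ry": 0,"rz": 0},
])

```text
clock: 10.65
tool_pos: [0.6408, 0.1788, 0.0947]
tcp_rot: [[0.037, 0.999, -0.002], [0.999, -0.037, 0.0], [0.0, -0.002, -1.0]]
wrist_force: [0.4, -0.1, 0.2]
grip_width: 0.0561
```

```bash
python3 - <<'E'
from h import *
s,c=snap('wrist','w10'); print(s['tool_pos'],s['tcp_rot'],s['wrist_force'],s['grip_width'])
E
```

```text
[0.64076165 0.17877629 0.09473183] [[ 3.68045098e-02  9.99321266e-01 -1.56087780e-03]
 [ 9.99322469e-01 -3.68041905e-02  2.32804661e-04]
 [ 1.75199805e-04 -1.56838851e-03 -9.99998755e-01]] [ 0.41236681 -0.0630724   0.16868023] 0.056063336569518264
```

View pics/w10.png

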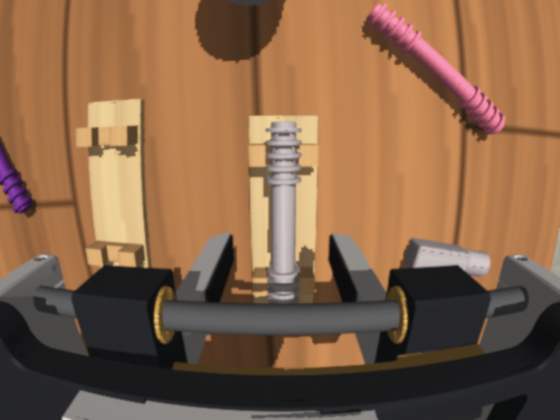

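```bash
python3 - <<'E'
from h import *
d=np.load('w10.npz'); a=d['img'][110:200,255:315]; cv2.imwrite('pics/c10.png',cv2.resize(a,None,fx=6,fy=6,interpolation=cv2.INTER_CUBIC))
g=cv2.cvtColor(d['img'],cv2.COLOR_BGR2HSV)
for v in range(124,190): 
    r=np.nonzero((g[v,262:306,1]<60)&(g[v,262:306,2]>90))[0]; print(v,len(r),end='; ')
P=ray(d,[[284,129],[284,141],[284,153.5],[284,167],[284,180]],.0414); print(P,P[:,1]-np.array([72,63,54,45,36])/1000)
E
```

```text
124 24; 125 24; 126 24; 127 25; 128 31; 129 34; 130 34; 131 32; 132 25; 133 23; 134 23; 135 23; 136 24; 137 24; 138 24; 139 24; 140 28; 141 34; 142 35; 143 35; 144 33; 145 28; 146 25; 147 23; 148 25; 149 25; 150 25; 151 25; 152 29; 153 33; 154 34; 155 34; 156 33; 157 32; 158 27; 159 25; 160 24; 161 25; 162 25; 163 25; 164 28; 165 33; 166 34; 167 35; 168 35; 169 34; 170 32; 171 27; 172 25; 173 21; 174 24; 175 25; 176 29; 177 33; 178 35; 179 35; 180 35; 181 33; 182 32; 183 28; 184 25; 185 24; 186 22; 187 23; 188 23; 189 24; [[0.6444758  0.24635842 0.0414    ]
 [0.6441588  0.23778979 0.0414    ]
 [0.64382978 0.22883351 0.0414    ]
 [0.6434747  0.21909505 0.0414    ]
 [0.64313193 0.20962121 0.0414    ]] [0.17435842 0.17478979 0.17483351 0.17409505 0.17362121]
```

View pics/c10.png

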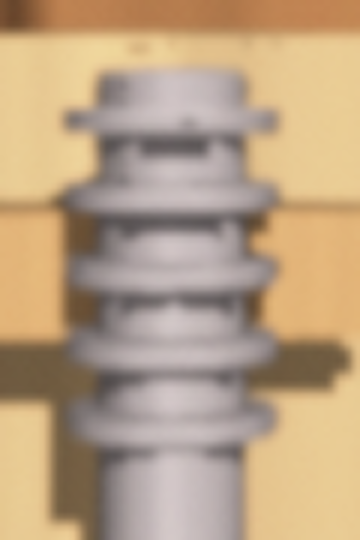

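The fine stud's centre is (0.642, 0.1743). I'll descend and grip.

send_rows([
  {"claw": 0.5,"dx": 0.001,"dy": -0.0045,"dz": -0.03,"rx": 0,"ry": 0,"rz": 0},
  {"claw": 0.5,"dx": 0.001,"dy": -0.0045,"dz": -0.055,"rx": 0,"ry": -0.1,"rz": 0},
  {"claw": 0.5,"dx": 0.001,"dy": -0.0045,"dz": -0.07,"rx": 0,"ry": -0.1,"rz": 0},
  {"claw": 0.5,"dx": 0.001,"dy": -0.0045,"dz": -0.072,"rx": 0,"ry": -0.1,"rz": 0},
  {"claw": 0.3,"dx": 0.001,"dy": -0.0045,"dz": -0.072,"rx": 0,"ry": -0.1,"rz": 0},
  {"claw": 0.1,"dx": 0.001,"dy": -0.0045,"dz": -0.072,"rx": 0,"ry": -0.1,"rz": 0},
  {"claw": 0.1,"dx": 0.001,"dy": -0.0045,"dz": -0.072,"rx": 0,"ry": -0.1,"rz": 0},
  {"claw": 0.1,"dx": 0.001,"dy": -0.0045,"dz": -0.072,"rx": 0,"ry": -0.1,"rz": 0},
  {"claw": 0.1,"dx": 0.001,"dy": -0.0045,"dz": -0.072,"rx": 0,"ry": -0.1,"rz": 0},
  {"claw": 0.1,"dx": 0.001,"dy": -0.0045,"dz": -0.072,"rx": 0,"ry": -0.1,"rz": 0},
])

```text
clock: 11.7
tool_pos: [0.6427, 0.1738, 0.0247]
tcp_rot: [[0.038, 0.999, 0.003], [0.999, -0.038, 0.001], [0.001, 0.003, -1.0]]
wrist_force: [-1.7, 0.2, 3.5]
grip_width: 0.0172
```

```bash
python3 - <<'E'
from h import *
s=monitor.read_state(); print(s['tool_pos'],s['tcp_rot'],s['wrist_force'],s['grip_width'])
E
```

```text
[0.64270922 0.17384653 0.02470561] [[ 3.77979270e-02  9.99281141e-01  2.91870126e-03]
 [ 9.99284907e-01 -3.78006565e-02  8.85699463e-04]
 [ 9.95391593e-04  2.88313652e-03 -9.99995348e-01]] [-1.7366037   0.23918858  3.48487492] 0.017195711693270912
```

send_rows([
  {"claw": 0.1,"dx": 0,"dy": 0,"dz": 0.03,"rx": 0,"ry": 0.15,"rz": 0},
  {"claw": 0.1,"dx": -0.005,"dy": -0.01,"dz": 0.06,"rx": 0,"ry": 0.15,"rz": 0},
  {"claw": 0.1,"dx": -0.02,"dy": -0.05,"dz": 0.065,"rx": 0,"ry": 0.15,"rz": 1},
  {"claw": 0.1,"dx": -0.04,"dy": -0.095,"dz": 0.065,"rx": 0,"ry": 0.15,"rz": 2},
  {"claw": 0.1,"dx": -0.055,"dy": -0.14,"dz": 0.065,"rx": 0,"ry": 0.15,"rz": 3},
  {"claw": 0.1,"dx": -0.07,"dy": -0.185,"dz": 0.065,"rx": 0,"ry": 0.15,"rz": 4},
  {"claw": 0.1,"dx": -0.09,"dy": -0.23,"dz": 0.065,"rx": 0,"ry": 0.15,"rz": 5},
  {"claw": 0.1,"dx": -0.11,"dy": -0.275,"dz": 0.065,"rx": 0,"ry": 0.15,"rz": 5.9},
  {"claw": 0.1,"dx": -0.125,"dy": -0.32,"dz": 0.065,"rx": 0,"ry": 0.15,"rz": 5.9},
  {"claw": 0.1,"dx": -0.14,"dy": -0.365,"dz": 0.065,"rx": 0,"ry": 0.15,"rz": 5.9},
])

```text
clock: 12.7
tool_pos: [0.5006, -0.1921, 0.0877]
tcp_rot: [[-0.065, 0.998, -0.003], [0.998, 0.065, 0.002], [0.003, -0.002, -1.0]]
wrist_force: [1.6, 0.1, -5.2]
grip_width: 0.0176
```

send_rows([
  {"claw": 0.1,"dx": -0.006,"dy": -0.03,"dz": 0,"rx": 0,"ry": 0,"rz": 0},
  {"claw": 0.1,"dx": -0.006,"dy": -0.044,"dz": -0.005,"rx": 0,"ry": 0,"rz": 0},
  {"claw": 0.1,"dx": -0.006,"dy": -0.044,"dz": -0.015,"rx": 0,"ry": 0,"rz": 0},
  {"claw": 0.1,"dx": -0.006,"dy": -0.044,"dz": -0.02,"rx": 0,"ry": 0,"rz": 0},
  {"claw": 0.1,"dx": -0.006,"dy": -0.044,"dz": -0.02,"rx": 0,"ry": 0,"rz": 0},
  {"claw": 0.1,"dx": -0.006,"dy": -0.044,"dz": -0.02,"rx": 0,"ry": 0,"rz": 0},
])

```text
clock: 13.3
tool_pos: [0.4948, -0.2345, 0.0671]
tcp_rot: [[-0.067, 0.998, -0.004], [0.998, 0.067, 0.004], [0.004, -0.003, -1.0]]
wrist_force: [0.0, -0.2, -4.0]
grip_width: 0.0172
```

```bash
python3 - <<'E'
from h import *
s,c=snap('wrist','w11'); print(s['tool_pos'],s['tcp_rot'],s['wrist_force'],s['wrist_torque'],s['grip_width'])
cv2.imwrite('pics/w11b.png',cv2.resize(c['img'][40:260,220:460],None,fx=2.7,fy=2.7,interpolation=cv2.INTER_CUBIC))
E
```

```text
[ 0.49475964 -0.23453226  0.06712572] [[-0.06737377  0.99772166 -0.00350125]
 [ 0.99772077  0.06738606  0.00351901]
 [ 0.00374693 -0.00325618 -0.99998768]] [ 0.03463998 -0.18772389 -3.96200658] [ 0.03332982 -0.08653219 -0.00081139] 0.01718810284875927
```

View pics/w11b.png

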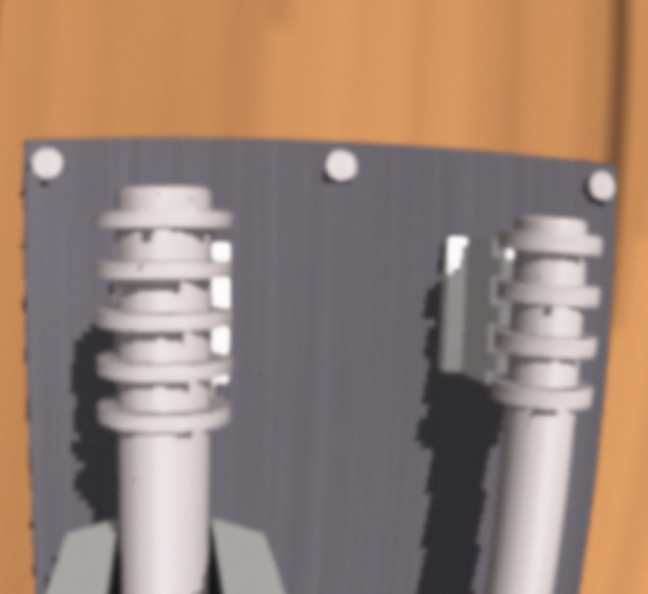

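send_rows([
  {"claw": 0.1,"dx": 0.0013,"dy": -0.0043,"dz": -0.005,"rx": -0.2,"ry": -0.2,"rz": 0},
  {"claw": 0.1,"dx": 0.0013,"dy": -0.0043,"dz": -0.015,"rx": -0.2,"ry": -0.2,"rz": 0},
  {"claw": 0.1,"dx": 0.0013,"dy": -0.0043,"dz": -0.023,"rx": -0.2,"ry": -0.2,"rz": 0},
  {"claw": 0.1,"dx": 0.0013,"dy": -0.0043,"dz": -0.027,"rx": -0.2,"ry": -0.2,"rz": 0},
  {"claw": 0.1,"dx": 0.0013,"dy": -0.0043,"dz": -0.027,"rx": -0.2,"ry": -0.2,"rz": 0},
  {"claw": 0.1,"dx": 0.0013,"dy": -0.0043,"dz": -0.027,"rx": -0.2,"ry": -0.2,"rz": 0},
])

```text
clock: 13.95
tool_pos: [0.4963, -0.2392, 0.0405]
tcp_rot: [[-0.067, 0.998, 0.001], [0.998, 0.067, -0.001], [-0.001, 0.001, -1.0]]
wrist_force: [-0.8, 0.1, -5.1]
grip_width: 0.017
```

```bash
python3 - <<'E'
from h import *
s,c=snap('wrist','w12'); print(s['tool_pos'],s['tcp_rot'],s['wrist_force'],s['wrist_torque'],s['grip_width'])
cv2.imwrite('pics/w12b.png',cv2.resize(c['img'][70:230,220:340],None,fx=3.7,fy=3.7,interpolation=cv2.INTER_CUBIC))
E
```

```text
[ 0.49632749 -0.23919279  0.04053747] [[-6.71709895e-02  9.97741197e-01  7.50098898e-04]
 [ 9.97741302e-01  6.71714058e-02 -5.44292445e-04]
 [-5.93448192e-04  7.11843989e-04 -9.99999571e-01]] [-0.77890425  0.08788285 -5.09749966] [-0.05308238 -0.0835568   0.01419124] 0.01700584347675892
```

View pics/w12b.png

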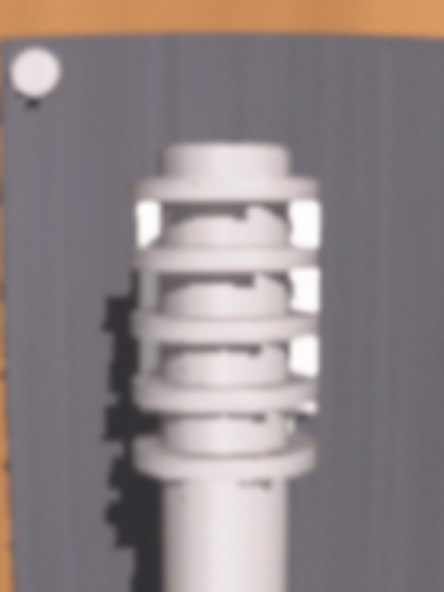

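send_rows([
  {"claw": 0.1,"dx": 0,"dy": 0,"dz": -0.002,"rx": 0,"ry": 0,"rz": 0},
  {"claw": 0.1,"dx": 0,"dy": 0,"dz": -0.004,"rx": 0,"ry": 0,"rz": 0},
  {"claw": 0.1,"dx": 0,"dy": 0,"dz": -0.005,"rx": 0,"ry": 0,"rz": 0},
  {"claw": 0.1,"dx": 0,"dy": 0,"dz": -0.005,"rx": 0,"ry": 0,"rz": 0},
])

```text
clock: 14.4
tool_pos: [0.4964, -0.2393, 0.0357]
tcp_rot: [[-0.067, 0.998, 0.001], [0.998, 0.067, -0.001], [-0.001, 0.001, -1.0]]
wrist_force: [-0.1, 0.3, -6.1]
grip_width: 0.017
```

send_rows([
  {"claw": 0.1,"dx": 0,"dy": 0,"dz": -0.001,"rx": 0,"ry": 0,"rz": 0},
  {"claw": 0.1,"dx": 0,"dy": 0,"dz": -0.002,"rx": 0,"ry": 0,"rz": 0},
  {"claw": 0.1,"dx": 0,"dy": 0,"dz": -0.002,"rx": 0,"ry": 0,"rz": 0},
])

```text
clock: 14.7
tool_pos: [0.4964, -0.2392, 0.0335]
tcp_rot: [[-0.067, 0.998, 0.001], [0.998, 0.067, -0.001], [-0.001, 0.001, -1.0]]
wrist_force: [0.2, -0.7, -5.1]
grip_width: 0.0172
```

send_rows([
  {"claw": 0.1,"dx": 0,"dy": 0,"dz": -0.001,"rx": 0,"ry": 0,"rz": 0},
  {"claw": 0.1,"dx": 0,"dy": 0,"dz": -0.002,"rx": 0,"ry": 0,"rz": 0},
  {"claw": 0.1,"dx": 0,"dy": 0,"dz": -0.002,"rx": 0,"ry": 0,"rz": 0},
])

```text
clock: 15.0
tool_pos: [0.4969, -0.2394, 0.0326]
tcp_rot: [[-0.067, 0.998, 0.002], [0.998, 0.067, -0.001], [-0.001, 0.002, -1.0]]
wrist_force: [-1.8, 1.5, 0.3]
grip_width: 0.0172
```

send_rows([
  {"claw": 0.1,"dx": 0,"dy": 0,"dz": -0.001,"rx": 0,"ry": 0,"rz": 0},
  {"claw": 0.1,"dx": 0,"dy": 0,"dz": -0.001,"rx": 0,"ry": 0,"rz": 0},
  {"claw": 0.1,"dx": 0,"dy": 0,"dz": -0.001,"rx": 0,"ry": 0,"rz": 0},
])

```text
clock: 15.3
tool_pos: [0.497, -0.2394, 0.0324]
tcp_rot: [[-0.067, 0.998, 0.003], [0.998, 0.067, -0.001], [-0.002, 0.002, -1.0]]
wrist_force: [-3.1, 1.6, 3.5]
grip_width: 0.0173
```

It is solid at axis 49.1 mm, the same as the coarse one. Releasing and retreating.

send_rows([
  {"claw": 0.1,"dx": -0.0006,"dy": 0,"dz": 0.0003,"rx": 0,"ry": 0,"rz": 0},
  {"claw": 0.4,"dx": -0.0006,"dy": 0,"dz": 0.0003,"rx": 0,"ry": 0,"rz": 0},
  {"claw": 0.4,"dx": -0.0006,"dy": 0,"dz": 0.0003,"rx": 0,"ry": 0,"rz": 0},
  {"claw": 0.4,"dx": -0.0006,"dy": 0,"dz": 0.0003,"rx": 0,"ry": 0,"rz": 0},
  {"claw": 0.4,"dx": -0.0006,"dy": 0,"dz": 0.0003,"rx": 0,"ry": 0,"rz": 0},
])

```text
clock: 15.8
tool_pos: [0.4965, -0.2396, 0.0327]
tcp_rot: [[-0.067, 0.998, 0.003], [0.998, 0.067, -0.002], [-0.002, 0.003, -1.0]]
wrist_force: [0.1, 0.5, -0.3]
grip_width: 0.0374
```

send_rows([
  {"claw": 0.4,"dx": 0,"dy": 0,"dz": 0.02,"rx": 0,"ry": 0,"rz": 0},
  {"claw": 0.4,"dx": 0,"dy": -0.02,"dz": 0.06,"rx": 0,"ry": 0,"rz": 0},
  {"claw": 0.4,"dx": 0.02,"dy": -0.06,"dz": 0.08,"rx": 0,"ry": 0,"rz": 0},
  {"claw": 0.4,"dx": 0.045,"dy": -0.08,"dz": 0.09,"rx": 0,"ry": 0,"rz": 0},
  {"claw": 0.4,"dx": 0.045,"dy": -0.08,"dz": 0.09,"rx": 0,"ry": 0,"rz": 0},
  {"claw": 0.4,"dx": 0.045,"dy": -0.08,"dz": 0.09,"rx": 0,"ry": 0,"rz": 0},
])

```text
clock: 16.4
tool_pos: [0.5414, -0.3198, 0.1221]
tcp_rot: [[-0.067, 0.998, 0.002], [0.998, 0.067, -0.001], [-0.001, 0.002, -1.0]]
wrist_force: [-0.3, 0.3, -0.4]
grip_width: 0.0377
```

```bash
python3 - <<'E'
from h import *
s,c=snap('wrist','w13'); print(s['tool_pos'],s['tcp_rot'],s['wrist_force'],s['grip_width'])
cv2.imwrite('pics/w13b.png',cv2.resize(c['img'][0:240,160:420],None,fx=2.5,fy=2.5,interpolation=cv2.INTER_CUBIC))
# height profile from wrist range
d=np.load('w13.npz'); z=d['range_z'].astype(float); print('rng',z.min(),z.max())
h,w=z.shape; u,v=np.meshgrid(np.arange(w),np.arange(h)); a=np.stack([(u-d['cx']),(v-d['cy'])],-1)/float(d['fx']); th=np.linalg.norm(a,axis=-1,keepdims=True)
V=np.concatenate([a*np.tan(th)/np.maximum(th,1e-9),np.ones_like(th)],-1)*[1,-1,-1]*z[...,None]; T=wcam(d); P=V@T[:3,:3].T+T[:3,3]
for x0,y0 in ((.496,-.2385),(.5858,-.229)):
  for o in np.arange(-.08,.081,.01):
    x=x0-.0645*o; y=y0+o; m=(abs(P[...,0]-x)<.012)&(abs(P[...,1]-y)<.006)&(z>0)
    if m.sum(): print(round(o,3),m.sum(),P[m][:,2].max().round(4),end='; ')
  print()
snap('scene','sc13'); snap('side','si13')
E
```

```text
[ 0.54143836 -0.3197713   0.12214447] [[-0.06675786  0.99776713  0.0020367 ]
 [ 0.99776854  0.06676003 -0.00101733]
 [-0.00115103  0.00196424 -0.99999741]] [-0.32883127  0.34189519 -0.35585921] 0.03768809287246802
rng 0.0 0.3652959167957306
-0.08 393 0.2609; -0.07 1944 0.263; -0.06 6207 0.2621; -0.05 3566 0.2445; -0.04 545 0.0625; -0.03 503 0.0613; -0.02 472 0.0585; -0.01 471 0.0585; -0.0 469 0.0578; 0.01 469 0.0579; 0.02 464 0.0581; 0.03 557 0.0616; 0.04 546 0.0618; 0.05 458 0.0618; 0.06 434 0.062; 0.07 399 0.0614; 0.08 111 0.058; 
-0.08 934 0.2636; -0.07 3451 0.2635; -0.06 5152 0.2616; -0.05 987 0.2591; -0.04 497 0.0621; -0.03 519 0.0621; -0.02 476 0.0582; -0.01 479 0.058; -0.0 473 0.0587; 0.01 475 0.0587; 0.02 475 0.0581; 0.03 563 0.0621; 0.04 509 0.0621; 0.05 475 0.0632; 0.06 464 0.0623; 0.07 438 0.062; 0.08 88 0.058;
```

View pics/w13b.png

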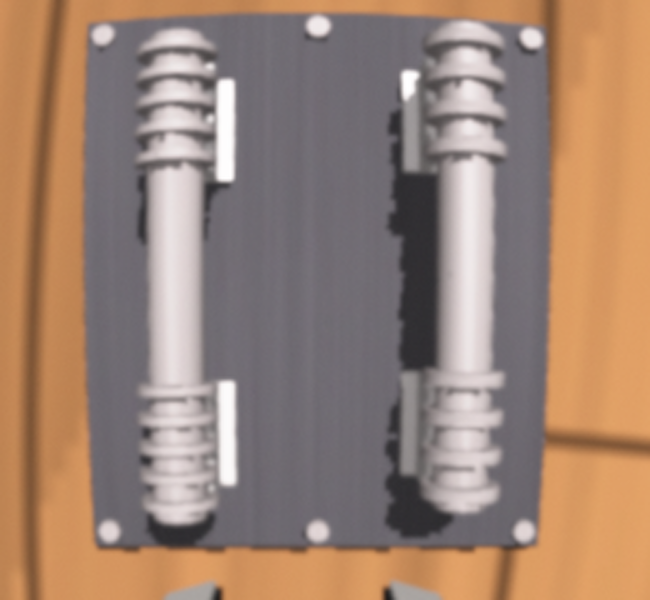

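View pics/sc13.png

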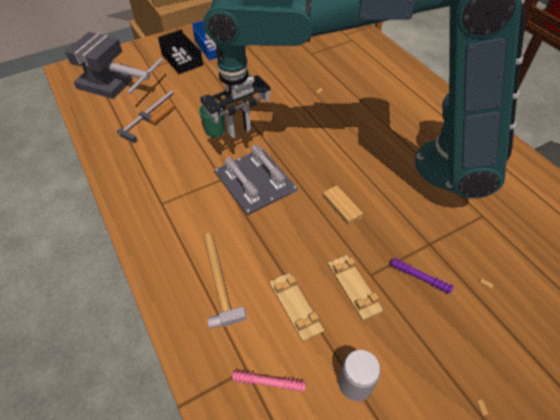

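Range readings put both waist tops at about 58 mm and crests at about 62 mm, level at both ends. That is an axis of about 49 mm, which is home (riding on the teeth would be 53.5). The bystanders and look-alikes are where they were, so I'm handing in.

```bash
python3 -c "
from h import *
print(job.job_done())"
```

```text
the job is handed in; nothing more can be done
None
```

Both studs are seated in their matching cradles, and the job was handed in at about 16.5 s of the 64 s allowed. The hand-in gave no verdict.

- **Sorting:** the coarse stud (4 rings, 12 mm pitch, near rest) is in slot_2. The fine stud (5 rings, 9 mm pitch, far rest) is in slot_1. I measured both pitches in the wrist camera images before reaching for anything.
- **No sliding needed:** each stud went straight into the notches. For the coarse one I lowered it about 3.5 mm off the slot's middle, where the images put its notches. The fine one went in at the middle.
- **Fit:** both came to rest with the axis at about 49 mm (home is 48.7 mm, riding on the teeth would be 53.5 mm). After release, range readings gave the same height along both studs. They did not cover the last 25 mm or so at the end nearest the gripper. There the only checks are the picture, which shows the rings meshed, and the level line of the rest.
- **Not tested:** I did not slide either stud to feel the 1.5 mm play along its axis.
- **Everything else:** the highest wrist force I read was about 7 N. The last scene view shows the tin, hammer, offcut, pink and purple look-alikes where they started. The pot is partly hidden behind the gripper there, but shows no sign of having moved. The gripper is clear of everything.
- **Disagreements:** one early move was refused because its rows lacked some keys; it cost no robot time. Position readings differed by 1–2 mm between cameras, up to 5 mm for the fine stud, so I checked each position with the wrist camera before gripping.

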